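# Prime the misting line from the bench controller

## Task

Prime the misting line from the controller on the bench: first tip the long rocker switch fully over by pressing its raised end, then press the round button fully in (it stays in), then press the wide oblong bar fully down and keep holding it down; the program finishes while the finger is still holding the bar down. Keep to this order, leave the square key unpressed, and do not pick up or push aside any of the loose things lying round the controller.

Things in the scene. Friction and masses are not known exactly. Their poses are not given: they have to be found in the camera images.
- rail: Fixed aluminium plate of the controller, 112 x 330 x 12 mm. Origin: centre of its underside, on the bench; y along the row, x to the far side. On it stand four white modules (96 x 68 x 40 mm, tops 52 mm above the bench), 37.5 and 112.5 mm either side of the centre, turned with the plate. Each carries one black control; which is where varies: tell them apart by shape.
- rocker_press (a point): Where to press the rocker: on its top face, 26 mm from the pivot and 9 mm in from the end on the robot's side (raised at the start). The rocker is a black slab, 70 mm (along the plate's x) x 30 x 10 mm, tilted 0.24 rad, pivot 60 mm above the bench. The point moves with it, from about 71 mm above the bench at the start to 59 mm fully over.
- rocker (a joint): Rocker tilt, rad: 0 = far end down, raised end towards the robot; 0.48 = fully over, end towards the robot down against its stop. It starts at 0 to 0.05 and stays where it is left; friction, about 3 to 6 N at the end. On from 0.40.
- round_key_top (a point): Centre of the top of the round button: black, 36 mm across, top 65 mm above the bench before it is pressed; moves with it.
- round_key (a joint): How far the round button is pressed in, m: 0 = out, 0.008 = fully in against its stop. It stays where it is left; about 3 N moves it. Counts as in from 0.0065.
- mod_paddle: Fixed module that carries the oblong bar, 96 x 68 x 40 mm, white. Origin: centre of its underside, 12 mm above the bench; z up.
- paddle_top (a point): Centre of the top of the oblong bar: black, 28 mm x 52 mm (long side along the row), top 66 mm above the bench before it is pressed; moves with it.
- paddle (a joint): How far the oblong bar is pressed down, m: 0 = up, 0.008 = fully down against its stop. A spring lifts it again when let go: 2 N to start, 8 N fully down. Counts as held down from 0.006.
- square_key_top (a point): Centre of the top of the square key, not to be pressed: black, 28 x 28 mm, top 65 mm above the bench.
- square_key (a joint): How far the square key is pressed, m: 0 = up, 0.008 = down; a spring lifts it.
- marker: Loose marker pen, 17 x 135 x 16 mm, lying on the bench on the robot's side of the controller. Origin: centre of its underside.
- vial: Loose vial with a pale cap, 22 mm across, 69 mm tall, standing behind the controller. Origin: centre of its underside.
- dibber: Loose dibber with a wooden handle, 29 x 188 x 26 mm, lying behind the controller. Origin: centre of its underside.
- tape_roll: Loose black roll of tape, 62 mm across, 19 mm high, lying left of the controller. Origin: centre of its underside.
- scoop: Loose white scoop, 55 x 160 x 24 mm, lying right of the controller. Origin: centre of its underside.

How it is judged:
By the outcome, as a careful person would: the job done as asked, in the order asked, and still so for the second after the job is handed in, while the arm keeps its last pose, push and grip.
It also fails if it takes over 45 s, if anything falls off the work surface, if the arm or the gripper's body presses on something with over 40 N, if the wrist force passes 120 N, or if a joint passes its speed limit or range.

## Robot

A 7-joint arm with a two-finger parallel gripper is mounted at the origin on a cart in front of the work surface, level with it; the furniture and walls round the work are solid. World frame = base frame: x ahead of the robot, y to its left, z up, the work surface at z = 0. Lengths are in m, angles in rad, forces in N, time in s.
With the tool pointing down it reaches from about 0.425 to 0.925 m from the base axis. Payload 6.8 kg.
Tool frame: the origin (TCP) lies at the very end of the fingers, on their centre line; the grasp point (between the pads) lies 19 mm behind it; z points along the fingers, x is the direction in which the jaws open and shut, and the axes are right-handed (so a half turn about z gives the same grasp; the last joint's range is limited). The gripper opens to 85 mm and grips with 20 to 120 N. Pads are 22 mm wide; open, the fingers measure 114 mm over their backs; the gripper's body (76 mm by 85 mm) begins 54 mm behind the grasp point. The pads swing forward as they close: fully open they stand 13 mm farther back than shut.
Start: joints at [1.233, 0.477, 0.022, 1.555, -0.011, 1.109, -0.083], TCP at [0.154, -0.657, 0.231] pointing down, gripper open.
Joint ranges: [-2.96, 2.96], [-0.34, 2.1], [-1.41, 1.46], [0.24, 2.44], [-1.37, 4.51], [0.17, 1.92], [-2.96, 2.96]. Speed limits (rad/s): [2.39, 2.39, 3.14, 3.14, 3.14, 3.14, 3.14].

## Interface

Orientations are given as a unit quaternion [w, x, y, z].
In Python, from station import get_obs, read_camera, calibration, hand_in, recognise, outline_of, place_of gives the robot as it stands.
- The arm moves only by the tool move_arm, never from a script. Its argument "steps" is a list of rows, each an object with "fingers": the finger opening in mm, from 0 to 85.4; "translation": the shift along the world's x, y, z in mm, a list of three; "turn": the turn about the world's z in rad. In form: [{"fingers": fingers, "translation": [dx, dy, dz], "turn": turn}, ...]. A call has 1 to 10 rows; each row shifts and turns the commanded pose from where the row before left it; what a row does not reach is not made up. A row lasts 1/8 s, in which the tool goes at most 62.5 mm and 10.7 degrees, less where a joint would pass 70% of its speed; a pose out of reach is approached as far as the arm can. A call with a gripper value outside its range is refused whole. The fingers move at their own pace and stop on an object; "newtons" is the grip in N (left out, the last holds). Time passes only in rows, so rows that do not move let the fingers close. It gives the time, the measured TCP pose, the force and the opening at its end, in the units of the state.
- get_obs(): the state, without advancing time (a new reading comes with each control period).
- read_camera(name): name is "scene" or "top" or "wrist"; returns the picture (420x560x3 uint8, blue, green, red); there is no depth.
- calibration(name): a dict with "camera_matrix" (3x3 intrinsics, pixels), "rvec" (rotation vector, rad) and "tvec" (3), from world to camera coordinates, as OpenCV has them. Camera axes: x right, y down, z forward; pixel columns grow to the right and rows downward; lengths in m; the calibration is good to about 2 mm. A picture is of the moment at which its call begins: read the wrist's pose just before it. calibration takes no time and is no camera call; for the wrist camera it gives the pose at the moment of the call.
- hand_in(): hands the job in, once; it reports no verdict.
Trained networks look in the newest picture that a camera, given by its name, has taken for a name from the list of things; names that differ only in an ending like _2 or _b are one class to them, and where a whole thing is asked for, a point or a joint stands for the part that bears it (a point fixed in the world has none). Each returns a list of dicts, best first, with "conf" (0 to 1); they miss things now and then, are a little off and sometimes report something else, mostly with a low value. They report only what shows in the picture. A call takes as long as a camera call.
- recognise(camera, name): "xy" ([column, row] in pixels, amid what is visible of it).
- outline_of(camera, name): "mask" (420x560 bool, what is visible of it) and "xy" ([column, row] in pixels, amid what is visible of it).
- place_of(camera, name): "xy" ([column, row] in pixels: a listed point, or the origin of a listed thing).
The state is a dict: "t": time; "q": joint angles; "joint_vel": joint speeds; "joint_torque": joint torques, N m; "eef_pos": TCP position; "tool_rot": TCP orientation; "contact_force": force on the tool from outside, world axes, zero at the start; "torque": the same for the moment, N m; "gripper_width": opening from 0.0 (shut) to 1.0 (fully open).
Only numpy, scipy, OpenCV 4.12 (cv2) and the standard library are available. Lean on these libraries where they do the work, as an engineer would, in place of code of your own. Each camera call takes 0.05 s, during which the arm holds its last target.

## Working session

There is one attempt and no reset: what is moved stays moved. The work goes in short steps, Python scripts to look and compute and a tool call to move; the robot and the scene stay as the last step left them, time stands still between calls to the robot, and variables do not carry over. Pictures are saved under pics/ and viewed, and the job is handed in when it is done.

Besides the shell and the picture viewer there is one more tool, called after "Emit:" as name(argument=value, ...) on one line, values as JSON. move_arm: Moves the arm, as the interface text tells. Its arguments: {"type":"object","properties":{"steps":{"type":"array"},"newtons":{"type":"number"}},"required":["steps"]}

```bash
mkdir -p pics; ls
cat > h.py <<'E'
import numpy as np, cv2
from station import *
def back(cam,xy,z):
    c=calibration(cam);K=np.array(c["camera_matrix"],float);R=cv2.Rodrigues(np.array(c["rvec"],float))[0];t=np.array(c["tvec"],float).ravel()
    d=R.T@np.linalg.inv(K)@np.array([xy[0],xy[1],1.]);o=-R.T@t
    return o+d*(z-o[2])/d[2]
def proj(cam,p):
    c=calibration(cam)
    return cv2.projectPoints(np.array(p,float).reshape(-1,1,3),np.array(c["rvec"],float),np.array(c["tvec"],float),np.array(c["camera_matrix"],float),None)[0].reshape(-1,2)
E
python3 - <<'E'
from h import *
o=get_obs();print(o)
for c in("top","scene"):
    cv2.imwrite(f"pics/{c}0.png",read_camera(c))
    for n,z in(("rocker_press",.071),("round_key_top",.065),("paddle_top",.066),("square_key_top",.065),("rail",0),("mod_paddle",.012)):
        for r in place_of(c,n)[:2]: print(c,n,np.round(r["xy"],1),round(r["conf"],2),np.round(back(c,r["xy"],z),4))
E
```

```text
pics
{'t': 0.0, 'q': array([ 1.2328997 ,  0.47779679,  0.0223657 ,  1.55647685, -0.011518  ,
        1.10930918, -0.08310783]), 'joint_vel': array([ 0.00148149,  0.00115954,  0.00065492,  0.00079262, -0.00055389,
       -0.00077054,  0.00152981]), 'joint_torque': array([ 2.70537821e-04, -5.96452045e+01,  1.60841949e+00, -2.81199610e+01,
        1.25552362e-02,  9.17872967e-03, -1.61556965e-06]), 'eef_pos': array([ 0.15358571, -0.65666934,  0.23031773]), 'tool_rot': array([-5.24134355e-04,  7.83505364e-01, -6.21384324e-01, -7.69271910e-04]), 'contact_force': array([ 0.30560029, -0.02792943, -0.44163647]), 'torque': array([-0.04908886, -0.00486227, -0.00882845]), 'gripper_width': 1.0021470119056461}
top rocker_press [284.7 212.8] 0.84 [ 0.5364 -0.1393  0.071 ]
top round_key_top [215.6 210.8] 0.49 [0.5459 0.0155 0.065 ]
top paddle_top [250.1 207.5] 0.72 [ 0.5514 -0.062   0.066 ]
top paddle_top [314.7 198.1] 0.15 [ 0.5695 -0.2076  0.066 ]
top square_key_top [315.1 197.2] 0.48 [ 0.5718 -0.2086  0.065 ]
top rail [267.2 210.9] 0.73 [ 0.5561 -0.0981  0.    ]
top mod_paddle [251.6 210.5] 0.81 [ 0.5555 -0.0618  0.012 ]
top mod_paddle [296.1 155.8] 0.32 [ 0.6872 -0.1702  0.012 ]
scene rocker_press [286.7 209.2] 0.8 [ 0.5278 -0.1508  0.071 ]
scene round_key_top [229.2 190. ] 0.57 [0.5433 0.0098 0.065 ]
scene paddle_top [255.5 195.2] 0.5 [ 0.5516 -0.0565  0.066 ]
scene square_key_top [325.  210.9] 0.74 [ 0.5696 -0.2168  0.065 ]
scene square_key_top [378.2 245. ] 0.51 [ 0.5119 -0.3522  0.065 ]
scene rail [277.4 229.3] 0.57 [ 0.545  -0.1155  0.    ]
scene mod_paddle [261.8 217.5] 0.78 [ 0.5525 -0.0696  0.012 ]
```

View pics/top0.png

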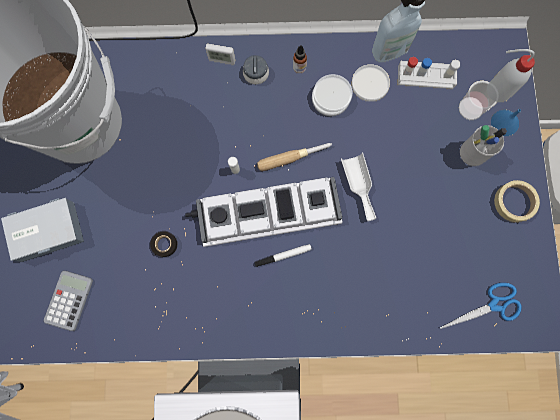

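View pics/scene0.png

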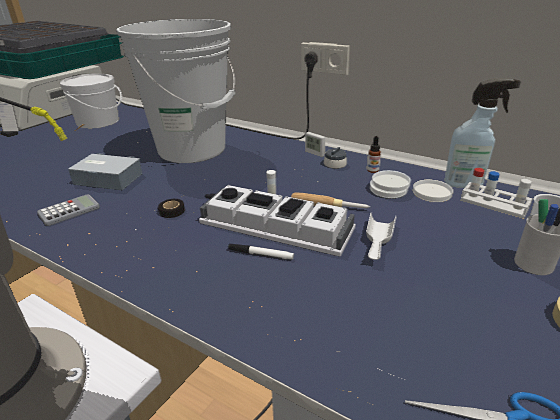

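Run:
```python
from h import *
im=cv2.imread("pics/top0.png");cv2.imwrite("pics/topz.png",cv2.resize(im[150:260,170:360],None,fx=4,fy=4,interpolation=cv2.INTER_CUBIC))
im=cv2.imread("pics/scene0.png");cv2.imwrite("pics/scz.png",cv2.resize(im[150:280,180:380],None,fx=4,fy=4,interpolation=cv2.INTER_CUBIC))
```

```text
(no output)
```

View pics/topz.png

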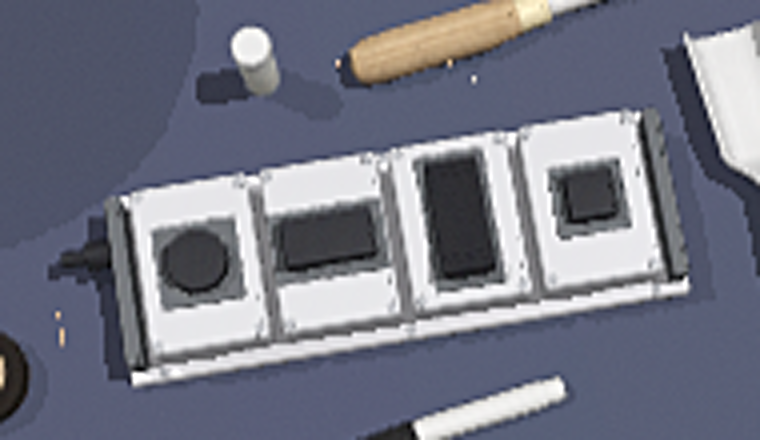

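View pics/scz.png

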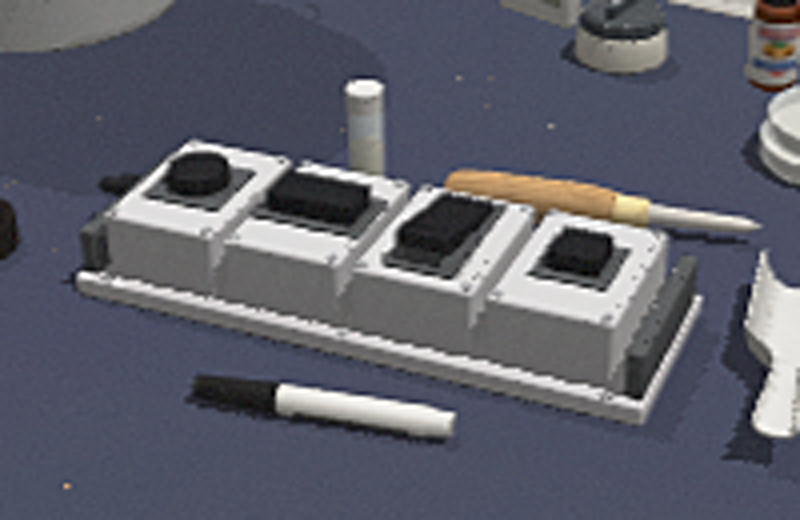

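```bash
cat > fit.py <<'E'
from h import *
from scipy.optimize import least_squares
M={"round_key":(0,.1125,.065),"paddle":(0,.0375,.066),"rocker":(0,-.0375,.0645),"square_key":(0,-.1125,.065)}
obs=[]
for c in("top","scene"):
    read_camera(c)
    for n in M:
        r=outline_of(c,n)
        if r:
            m=r[0]["mask"];print(c,n,round(r[0]["conf"],2),np.round(r[0]["xy"],1),m.sum())
# hand-read pixels, zoom /4 + offset
T=lambda x,y:(170+x/4-.375,150+y/4-.375); S=lambda x,y:(180+x/4-.375,150+y/4-.375)
obs=[("top",T(194,258),M["round_key"]),("top",T(328,234),M["paddle"]),("top",T(589,191),M["square_key"]),("top",T(452,207),(0,-.0375,.065)),
 ("top",T(133,383),(-.056,.165,.006)),("top",T(688,291),(-.056,-.165,.006)),
 ("scene",S(199,168),M["round_key"]),("scene",S(321,192),M["paddle"]),("scene",S(582,245),M["square_key"]),
 ("scene",S(640,422),(-.056,-.165,.002)),("scene",S(80,281),(-.056,.165,.008))]
def W(p,l):
    x,y,a=p;return np.array([x+np.cos(a)*l[0]-np.sin(a)*l[1],y+np.sin(a)*l[0]+np.cos(a)*l[1],l[2]])
def f(p,o=obs): return np.concatenate([proj(c,W(p,l))[0]-np.array(u) for c,u,l in o])
for o in(obs,obs[:6],obs[6:]):
    s=least_squares(f,[.555,-.1,.17],args=(o,));print(np.round(s.x,4));print(np.round(f(s.x,o).reshape(-1,2),1).tolist())
    p=s.x
    for n,l in(("rocker_press",(-.0255,-.0375,.071)),("round",M["round_key"]),("paddle",M["paddle"]),("square",M["square_key"])): print(n,np.round(W(p,l),4))
E
python3 fit.py
```

```text
top round_key 0.62 [214.9 214.3] 208
top paddle 0.58 [252.6 206. ] 282
top rocker 0.94 [285.2 206. ] 416
top square_key 0.6 [318.8 197.4] 157
scene round_key 0.48 [228.2 193.4] 117
scene paddle 0.68 [258.3 201.3] 260
scene rocker 0.55 [290.4 206.1] 242
scene square_key 0.49 [321.5 214.9] 154
[ 0.5563 -0.1027  0.1444]
[[0.5, -0.8], [0.1, -0.4], [0.6, -0.5], [2.0, 0.9], [0.2, -0.3], [0.5, -0.6], [-0.7, -0.9], [-1.1, -1.3], [-0.7, -0.9], [-0.1, 0.7], [-1.5, 0.1]]
rocker_press [ 0.5364 -0.1435  0.071 ]
round [0.5401 0.0087 0.065 ]
paddle [ 0.5509 -0.0656  0.066 ]
square [ 0.5724 -0.214   0.065 ]
[ 0.5556 -0.1011  0.1466]
[[-0.2, -0.4], [-0.6, -0.1], [-0.1, -0.3], [1.3, 1.2], [-0.4, 0.2], [-0.1, -0.5]]
rocker_press [ 0.5359 -0.1419  0.071 ]
round [0.5392 0.0102 0.065 ]
paddle [ 0.5501 -0.064   0.066 ]
square [ 0.5721 -0.2124  0.065 ]
[ 0.5562 -0.1048  0.1407]
[[0.2, -0.7], [-0.3, -1.1], [0.1, -0.6], [0.7, 1.2], [-0.7, 0.2]]
rocker_press [ 0.5362 -0.1455  0.071 ]
round [0.5404 0.0066 0.065 ]
paddle [ 0.5509 -0.0677  0.066 ]
square [ 0.5719 -0.2162  0.065 ]
```

Emit:
move_arm(steps=[{"fingers":0,"translation":[32,43,0],"turn":-0.0085},{"fingers":0,"translation":[32,43,0],"turn":-0.0085},{"fingers":0,"translation":[32,43,0],"turn":-0.0085},{"fingers":0,"translation":[32,43,0],"turn":-0.0085},{"fingers":0,"translation":[32,43,0],"turn":-0.0085},{"fingers":0,"translation":[32,43,0],"turn":-0.0085},{"fingers":0,"translation":[32,43,0],"turn":-0.0085},{"fingers":0,"translation":[32,43,0],"turn":-0.0085},{"fingers":0,"translation":[32,43,0],"turn":-0.0085},{"fingers":0,"translation":[0,0,0],"turn":-0.0085}], newtons=40)

```text
t: 2.45
eef_pos: [0.4448, -0.2659, 0.2317]
tool_rot: [-0.001, 0.759, -0.651, 0.0]
contact_force: [-1.0, -0.4, 0.3]
gripper_width: 0.001
```

Run:
```python
from h import *
o=get_obs();print(o["t"],o["eef_pos"],o["tool_rot"],o["contact_force"],o["gripper_width"])
im=read_camera("wrist");cv2.imwrite("pics/w1.png",im)
for n,z in(("rocker_press",.071),("round_key_top",.065),("paddle_top",.066),("square_key_top",.065)):
    for r in place_of("wrist",n)[:2]: print(n,np.round(r["xy"],1),round(r["conf"],2),np.round(back("wrist",r["xy"],z),4))
```

```text
2.45 [ 0.44478155 -0.26589727  0.2317086 ] [-1.06427296e-03  7.58998029e-01 -6.51091972e-01  3.21098733e-04] [-0.95337639 -0.40385896  0.32537046] 0.0014145181284565811
rocker_press [146.7  64.6] 0.81 [ 0.5319 -0.1488  0.071 ]
paddle_top [55.3 30.5] 0.83 [ 0.5474 -0.0728  0.066 ]
square_key_top [238.3  33.4] 0.92 [ 0.5666 -0.223   0.065 ]
square_key_top [148.7  64.8] 0.66 [ 0.5318 -0.1502  0.065 ]
```

View pics/w1.png

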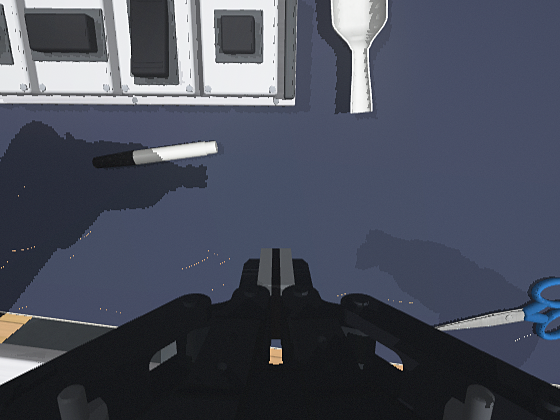

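Emit:
move_arm(steps=[{"fingers":0,"translation":[30,40,-20],"turn":0},{"fingers":0,"translation":[30,40,-30],"turn":0},{"fingers":0,"translation":[29,41,-30],"turn":0},{"fingers":0,"translation":[0,0,-20],"turn":0},{"fingers":0,"translation":[0,0,0],"turn":0}])

```text
t: 3.32
eef_pos: [0.5293, -0.15, 0.1298]
tool_rot: [0.001, 0.756, -0.654, -0.002]
contact_force: [-0.6, 0.4, 0.1]
gripper_width: -0.002
```

Run:
```python
from h import *
o=get_obs();print(o["t"],o["eef_pos"],o["tool_rot"],o["contact_force"],o["gripper_width"])
for c in("wrist","top","scene"):
    im=read_camera(c)
    p=proj(c,[o["eef_pos"],[.5362,-.144,.071],[.5398,.009,.065],[.5507,-.0655,.066],[.5723,-.2135,.065]]);print(c,np.round(p,1).tolist())
    if c!="wrist":
        im=im[130:280,170:370];p=p-[170,130];im=cv2.resize(im,None,fx=4,fy=4,interpolation=cv2.INTER_CUBIC);p=p*4
    for i,q in enumerate(p): cv2.circle(im,tuple(int(v) for v in q),3,(0,0,255) if i else (0,255,0),-1)
    cv2.imwrite(f"pics/{c}2.png",im)
    if c=="wrist":
      for n,z in(("rocker_press",.071),("round_key_top",.065),("paddle_top",.066),("square_key_top",.065)):
        for r in place_of("wrist",n)[:2]: print(n,np.round(r["xy"],1),round(r["conf"],2),np.round(back("wrist",r["xy"],z),4))
```

```text
3.325 [ 0.52926291 -0.14999549  0.12977148] [ 0.0010921   0.75606522 -0.6544936  -0.00151938] [-0.55412709  0.38964812  0.13224458] -0.0021590389122272523
wrist [[273.0, 264.9], [265.8, 212.9], [23.7, 171.6], [143.7, 171.4], [384.3, 170.1]]
rocker_press [265.6 209.8] 0.79 [ 0.5386 -0.1439  0.071 ]
paddle_top [142.1 174.7] 0.6 [ 0.5495 -0.0642  0.066 ]
square_key_top [388.2 171.2] 0.94 [ 0.5732 -0.2166  0.065 ]
square_key_top [244.7 278.5] 0.42 [ 0.4867 -0.1359  0.065 ]
top [[289.8, 210.6], [286.8, 212.8], [218.5, 213.4], [251.7, 207.8], [317.3, 196.9]]
scene [[286.3, 183.1], [286.0, 206.5], [228.5, 190.7], [258.7, 196.4], [324.1, 209.9]]
```

View pics/wrist2.png

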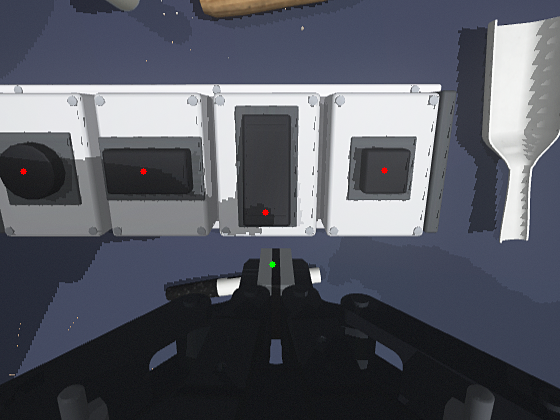

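View pics/scene2.png

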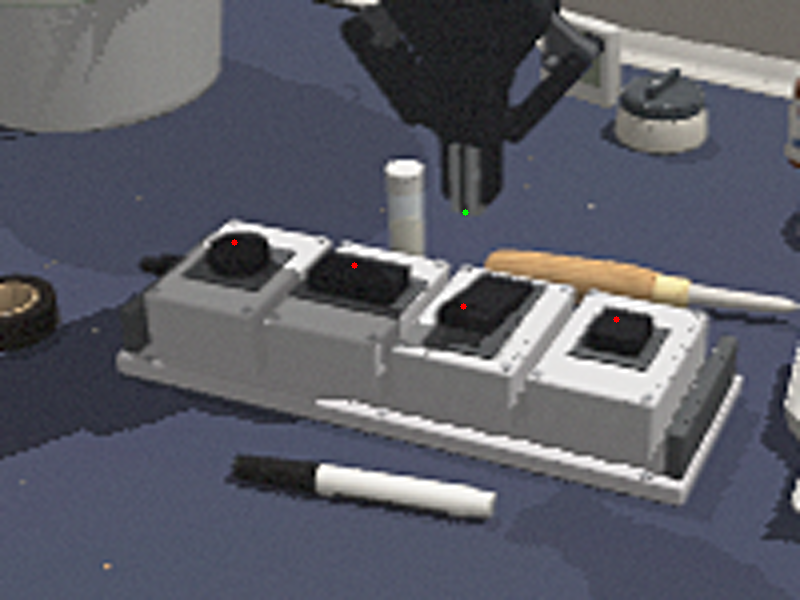

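View pics/top2.png

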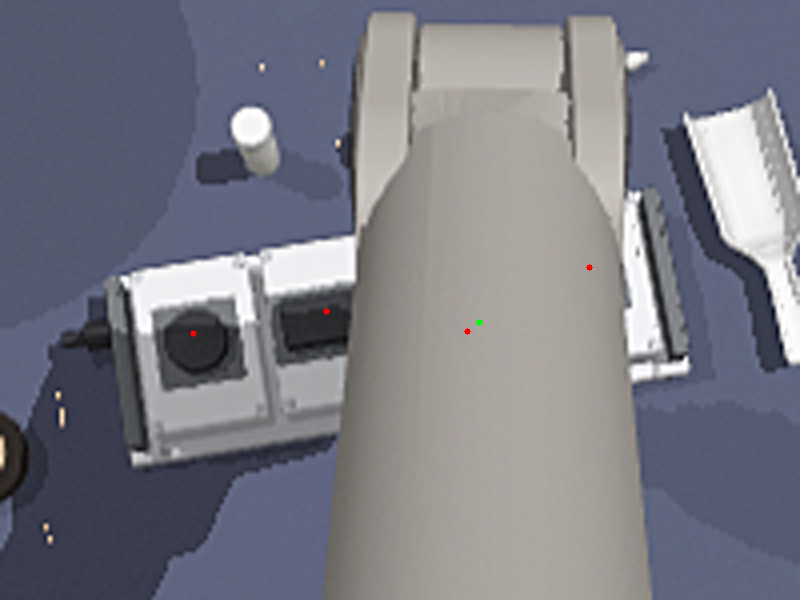

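Emit:
move_arm(steps=[{"fingers":0,"translation":[5,5,0],"turn":0},{"fingers":0,"translation":[0,0,-25],"turn":0},{"fingers":0,"translation":[0,0,-25],"turn":0},{"fingers":0,"translation":[0,0,-4],"turn":0},{"fingers":0,"translation":[0,0,-3],"turn":0},{"fingers":0,"translation":[0,0,-3],"turn":0},{"fingers":0,"translation":[0,0,-3],"turn":0},{"fingers":0,"translation":[0,0,0],"turn":0}])

```text
t: 4.68
eef_pos: [0.5359, -0.1444, 0.0686]
tool_rot: [-0.0, 0.756, -0.654, 0.0]
contact_force: [-0.3, -0.1, 0.7]
gripper_width: 0.001
```

Emit:
move_arm(steps=[{"fingers":0,"translation":[0,0,-2],"turn":0},{"fingers":0,"translation":[0,0,-2],"turn":0},{"fingers":0,"translation":[0,0,-2],"turn":0},{"fingers":0,"translation":[0,0,0],"turn":0}])

```text
t: 5.18
eef_pos: [0.5353, -0.1445, 0.062]
tool_rot: [0.0, 0.756, -0.654, -0.0]
contact_force: [-1.8, -0.9, 1.7]
gripper_width: 0.003
```

Emit:
move_arm(steps=[{"fingers":0,"translation":[0,0,-1],"turn":0},{"fingers":0,"translation":[0,0,-1],"turn":0},{"fingers":0,"translation":[0,0,0],"turn":0}])

```text
t: 5.55
eef_pos: [0.5354, -0.1444, 0.0604]
tool_rot: [0.0, 0.756, -0.654, -0.0]
contact_force: [-5.7, -1.7, 6.7]
gripper_width: 0.003
```

Run:
```python
from h import *
o=get_obs();print(o["t"],o["eef_pos"],o["contact_force"])
for c in("wrist","scene"):
    im=read_camera(c)
    if c!="wrist": im=cv2.resize(im[130:280,180:380],None,fx=4,fy=4,interpolation=cv2.INTER_CUBIC)
    cv2.imwrite(f"pics/{c}3.png",im)
```

```text
5.55 [ 0.53542397 -0.14440203  0.06043436] [-5.67245656 -1.65642524  6.73759842]
```

View pics/scene3.png

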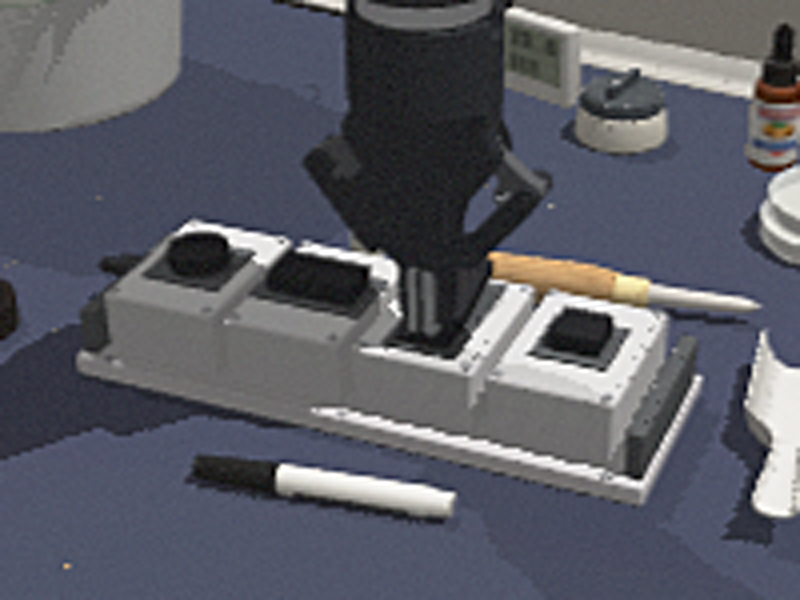

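View pics/wrist3.png

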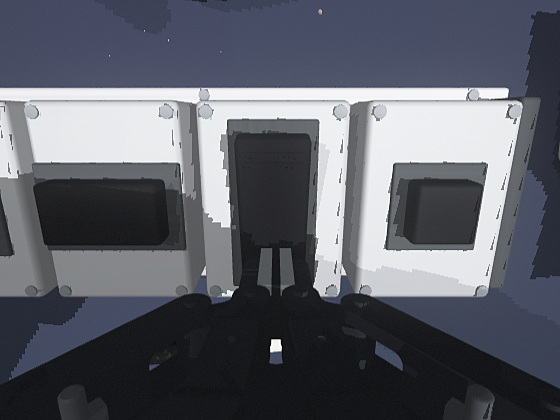

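Emit:
move_arm(steps=[{"fingers":0,"translation":[0,0,-1],"turn":0},{"fingers":0,"translation":[0,0,-1],"turn":0},{"fingers":0,"translation":[0,0,0],"turn":0}])

```text
t: 6.02
eef_pos: [0.5355, -0.1445, 0.0599]
tool_rot: [0.0, 0.756, -0.654, 0.0]
contact_force: [-10.6, -0.7, 21.1]
gripper_width: -0.0
```

Emit:
move_arm(steps=[{"fingers":0,"translation":[0,0,30],"turn":0},{"fingers":0,"translation":[0,0,30],"turn":0},{"fingers":0,"translation":[1,38,0],"turn":0},{"fingers":0,"translation":[1,38,0],"turn":0},{"fingers":0,"translation":[1,38,0],"turn":0},{"fingers":0,"translation":[1,39,0],"turn":0},{"fingers":0,"translation":[0,0,0],"turn":0}])

```text
t: 6.9
eef_pos: [0.5407, 0.0136, 0.1186]
tool_rot: [-0.002, 0.759, -0.652, -0.0]
contact_force: [0.0, 0.1, -0.0]
gripper_width: -0.001
```

Run:
```python
from h import *
o=get_obs();print(o["t"],o["eef_pos"],o["contact_force"])
for c in("wrist","scene"):
    im=read_camera(c)
    if c=="wrist":
      for n,z in(("rocker_press",.059),("round_key_top",.065),("paddle_top",.066)):
        for r in place_of("wrist",n)[:2]: print(n,np.round(r["xy"],1),round(r["conf"],2),np.round(back("wrist",r["xy"],z),4))
    if c!="wrist": im=cv2.resize(im[130:280,180:380],None,fx=4,fy=4,interpolation=cv2.INTER_CUBIC)
    cv2.imwrite(f"pics/{c}4.png",im)
```

```text
6.9 [0.54065086 0.01358783 0.11856238] [ 0.04308658  0.11183078 -0.01568267]
rocker_press [507.7 264.9] 0.88 [ 0.5345 -0.1453  0.059 ]
rocker_press [283.1 232.7] 0.32 [0.5355 0.0032 0.059 ]
round_key_top [283.3 231.7] 0.82 [0.5381 0.0026 0.065 ]
paddle_top [406.4 233.7] 0.93 [ 0.5477 -0.0729  0.066 ]
```

View pics/scene4.png

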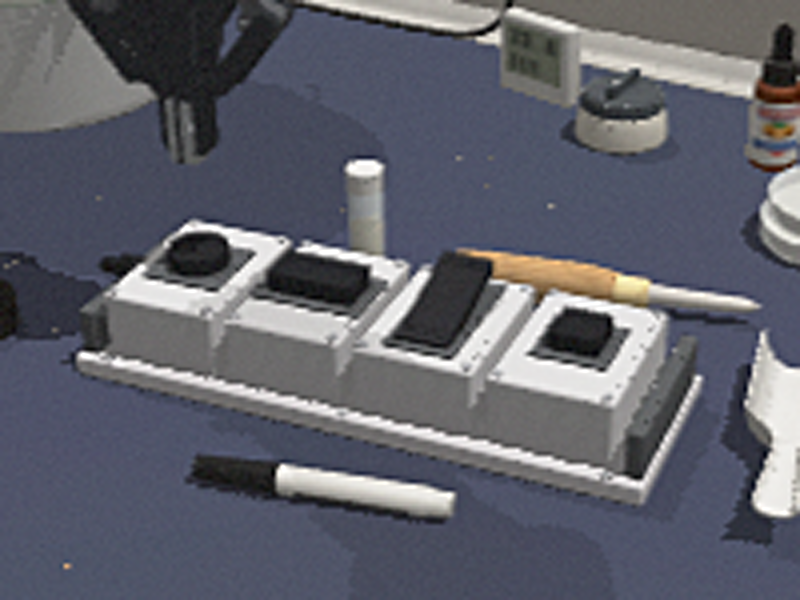

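View pics/wrist4.png

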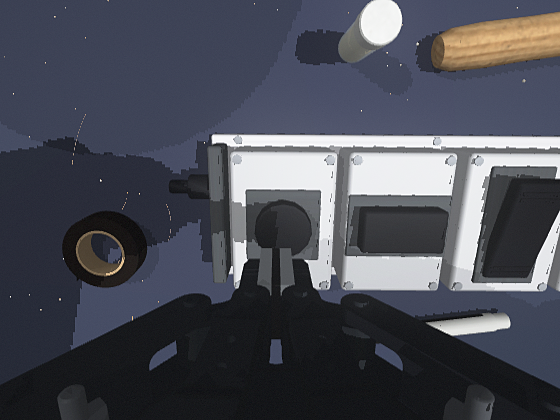

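Emit:
move_arm(steps=[{"fingers":0,"translation":[0,0,-20],"turn":0},{"fingers":0,"translation":[0,0,0],"turn":0},{"fingers":0,"translation":[0,0,0],"turn":0}])

```text
t: 7.52
eef_pos: [0.54, 0.0082, 0.0987]
tool_rot: [-0.0, 0.756, -0.654, 0.0]
contact_force: [1.0, -0.5, -0.4]
gripper_width: 0.0
```

Run:
```python
from h import *
o=get_obs();print(o["t"],o["eef_pos"],o["contact_force"])
read_camera("wrist")
for n,z in(("rocker_press",.059),("round_key_top",.065),("paddle_top",.066)):
        for r in place_of("wrist",n)[:1]: print(n,np.round(r["xy"],1),round(r["conf"],2),np.round(back("wrist",r["xy"],z),4))
```

```text
7.525 [0.54001871 0.00817194 0.09869131] [ 0.97245289 -0.53008688 -0.37849365]
rocker_press [522.  278.4] 0.83 [ 0.5339 -0.1416  0.059 ]
round_key_top [274.6 240.4] 0.98 [0.5392 0.0086 0.065 ]
paddle_top [405.1 239.5] 0.79 [ 0.5504 -0.063   0.066 ]
```

Well aligned. Press the round button (stop at z≈0.057).

Emit:
move_arm(steps=[{"fingers":0,"translation":[0,0,-15],"turn":0},{"fingers":0,"translation":[0,0,-15],"turn":0},{"fingers":0,"translation":[0,0,-4],"turn":0},{"fingers":0,"translation":[0,0,-3],"turn":0},{"fingers":0,"translation":[0,0,-3],"turn":0},{"fingers":0,"translation":[0,0,-2],"turn":0},{"fingers":0,"translation":[0,0,0],"turn":0},{"fingers":0,"translation":[0,0,0],"turn":0}])

```text
t: 8.72
eef_pos: [0.5395, 0.0087, 0.0571]
tool_rot: [0.0, 0.756, -0.654, 0.0]
contact_force: [-5.3, 0.7, 10.4]
gripper_width: -0.001
```

Emit:
move_arm(steps=[{"fingers":0,"translation":[0,0,-1],"turn":0},{"fingers":0,"translation":[0,0,-1],"turn":0},{"fingers":0,"translation":[0,0,0],"turn":0}])

```text
t: 9.1
eef_pos: [0.5396, 0.0087, 0.0568]
tool_rot: [0.0, 0.756, -0.654, 0.0]
contact_force: [-12.2, -0.7, 29.0]
gripper_width: 0.004
```

Emit:
move_arm(steps=[{"fingers":0,"translation":[0,0,20],"turn":0},{"fingers":0,"translation":[0,0,25],"turn":0},{"fingers":0,"translation":[5,-36,0],"turn":0},{"fingers":0,"translation":[6,-37,0],"turn":0},{"fingers":0,"translation":[0,0,0],"turn":0},{"fingers":0,"translation":[0,0,0],"turn":0}])

```text
t: 9.85
eef_pos: [0.551, -0.0636, 0.0993]
tool_rot: [-0.0, 0.756, -0.654, 0.0]
contact_force: [-0.7, -0.3, -0.2]
gripper_width: -0.004
```

Run:
```python
from h import *
o=get_obs();print(o["t"],o["eef_pos"],o["contact_force"])
for c in("wrist","scene"):
    im=read_camera(c)
    if c=="wrist":
      for n,z in(("rocker_press",.059),("round_key_top",.057),("paddle_top",.066)):
        for r in place_of("wrist",n)[:1]: print(n,np.round(r["xy"],1),round(r["conf"],2),np.round(back("wrist",r["xy"],z),4))
    if c!="wrist": im=cv2.resize(im[130:280,180:380],None,fx=4,fy=4,interpolation=cv2.INTER_CUBIC)
    cv2.imwrite(f"pics/{c}5.png",im)
```

```text
9.85 [ 0.55099321 -0.06363257  0.09934712] [-0.72534227 -0.29566749 -0.15859949]
rocker_press [402.1 278.4] 0.88 [ 0.5343 -0.1421  0.059 ]
round_key_top [151.6 234.3] 0.85 [0.5399 0.0082 0.057 ]
paddle_top [278.  241.9] 0.96 [ 0.5493 -0.0649  0.066 ]
```

View pics/scene5.png

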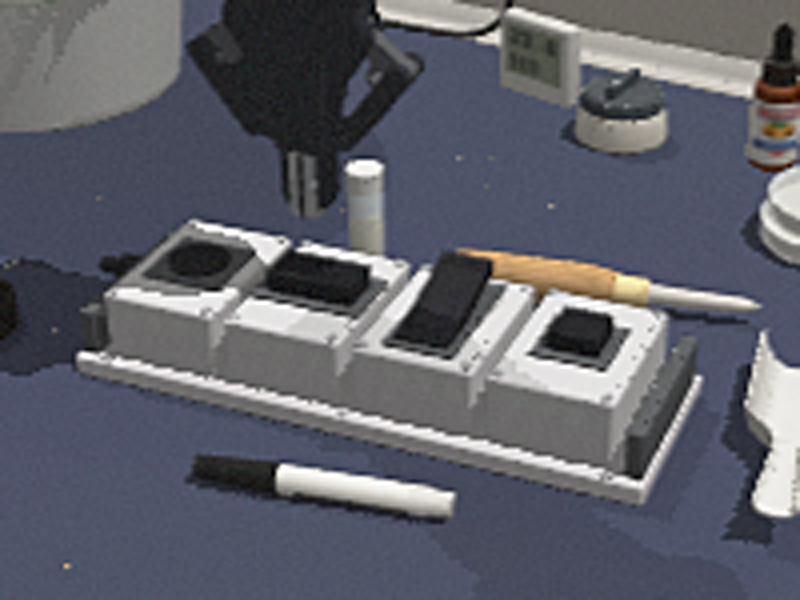

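View pics/wrist5.png

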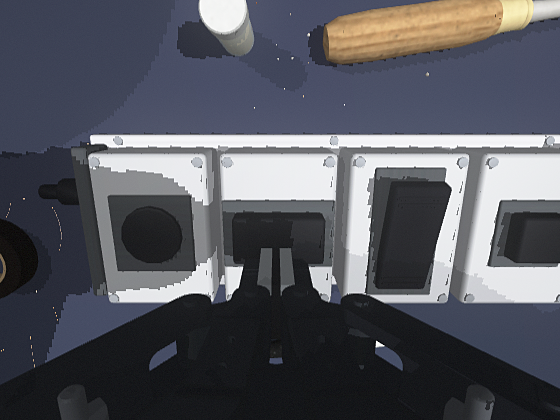

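Round button is flush and the rocker is over; the finger is above the bar. Press it to z≈0.058.

Emit:
move_arm(steps=[{"fingers":0,"translation":[-1,-1,-15],"turn":0},{"fingers":0,"translation":[0,0,-15],"turn":0},{"fingers":0,"translation":[0,0,-4],"turn":0},{"fingers":0,"translation":[0,0,-3],"turn":0},{"fingers":0,"translation":[0,0,-3],"turn":0},{"fingers":0,"translation":[0,0,-2],"turn":0},{"fingers":0,"translation":[0,0,0],"turn":0},{"fingers":0,"translation":[0,0,0],"turn":0}])

```text
t: 11.1
eef_pos: [0.5489, -0.0652, 0.0581]
tool_rot: [0.001, 0.756, -0.654, -0.0]
contact_force: [-5.5, 0.3, 11.1]
gripper_width: -0.0
```

Emit:
move_arm(steps=[{"fingers":0,"translation":[0,0,-1],"turn":0},{"fingers":0,"translation":[0,0,-0.5],"turn":0},{"fingers":0,"translation":[0,0,0],"turn":0},{"fingers":0,"translation":[0,0,0],"turn":0}])

```text
t: 11.6
eef_pos: [0.549, -0.0652, 0.0579]
tool_rot: [0.001, 0.756, -0.654, -0.0]
contact_force: [-10.9, 1.0, 25.2]
gripper_width: -0.001
```

Run:
```python
from h import *
for c in("wrist","scene"):
    im=read_camera(c)
    if c!="wrist": im=cv2.resize(im[130:280,180:380],None,fx=4,fy=4,interpolation=cv2.INTER_CUBIC)
    cv2.imwrite(f"pics/{c}6.png",im)
o=get_obs();print(o["t"],o["eef_pos"],o["contact_force"])
```

```text
11.7 [ 0.5489973  -0.06524558  0.0578732 ] [-10.69808945   0.82017939  24.99462371]
```

View pics/scene6.png

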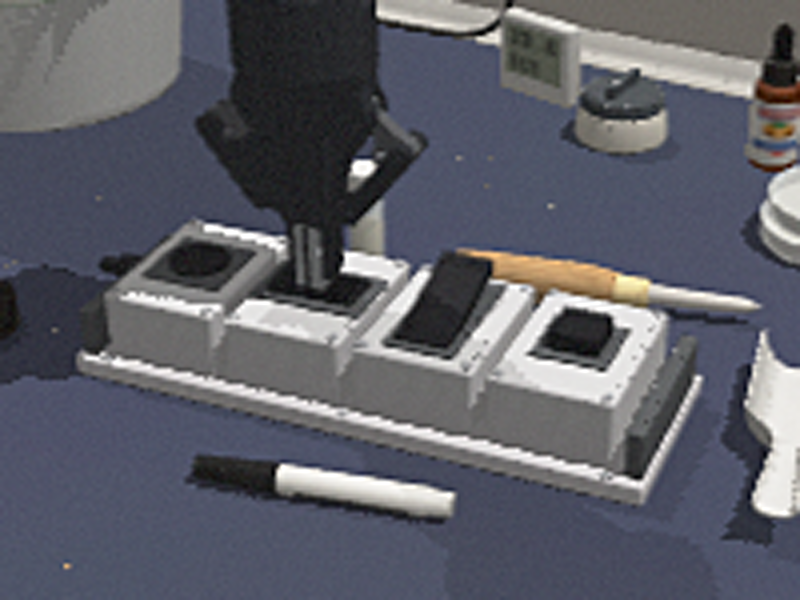

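View pics/wrist6.png

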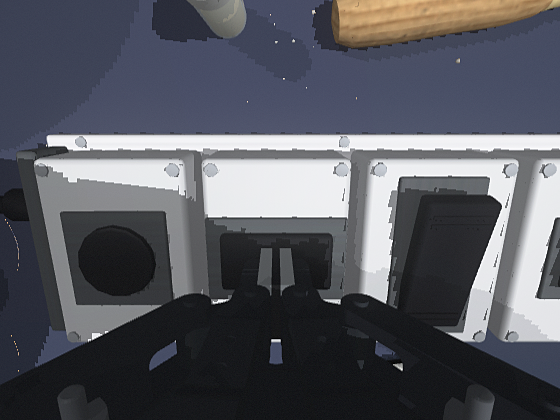

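The bar is flush under the finger, held against its stop at 25 N. The rocker is over, the round button is in, the square key is up and the loose things are where they were.

```bash
python3 -c "
from station import *
print(hand_in())"
```

```text
the job is handed in; nothing more can be done
None
```

The misting line is primed in the order asked, and I handed the job in at about 11.7 s with the finger still holding the bar down.

- **Rocker:** pressed at its raised end until it met the stop at 21 N. The later pictures show its far end raised, so it stayed over.
- **Round button:** pressed to its stop, with the fingertip at z = 0.0568 m and 29 N. It stayed down when I lifted off.
- **Oblong bar:** held down at z = 0.0579 m with 25 N, about 8 mm below where it started, which is its full travel.
- **Left alone:** the last pictures show the square key still up. The pen, vial, dibber and scoop look unmoved. The tape roll was mostly outside the last pictures, but the arm never went near it.

**Checks that disagreed:** two wrist-camera readings, taken while the arm was still moving or settling, were 4 to 9 mm off. The readings taken once the arm was still agreed with my overall position estimate to about 1 to 3 mm, and I used those. While pressing, the tool also read a sideways force of about 11 N towards the robot, but the finger did not slip.

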